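# Press a cold-seal blister card shut with the spring roller

## Task

Take the hand roller off the rail and press the blister card on the sloping board shut: set the roller on the card at its low (folded) edge and, holding the handle square to the board and the roller straight across the card and centred on it, roll it up to the high edge in one unbroken, firm pass without bottoming its spring. Then hang the roller back on the rail by its hook, fully seated, and let go; leave the other things on the table where they are.

Things in the scene. Friction and masses are not known exactly. Their poses are not given: they have to be found in the camera images.
- roller_grip (a point): Centre of the hand roller's grip, a black upright block 26 (x) by 30 (y) by 80 mm (z), free on all sides: its ends are 40 mm above and below this point. z points up the handle, y along the roller's axle, x to the side the hook is on (away from the robot, more or less). The whole roller is 202 mm long, about 0.37 kg, its centre of mass about 65 mm below this point.
- roller_axle (a point): Middle of the axle of the rubber roller (94 mm long, 36 mm diameter, turning freely) in its steel fork, 107 mm wide, at the handle's lower end; same axes as roller_grip, fixed to the fork, not spinning. The roller's surface is 18 mm from it. With the spring relaxed it is 144 mm below roller_grip, and the roller's underside 162 mm.
- roller_spring (a joint): Compression of the coil spring between the handle and the fork, along the handle: 0 m relaxed, 0.014 m bottomed. It starts to give at 3.6 N and takes a further 0.9 N per mm; 3 to 10 mm (6 to 13 N) is a firm press.
- roller_hook (a point): Inner top of the steel hook, mid-gap, 50 mm below roller_grip and 17 mm to +x; same axes. Strip 24 mm wide: a strap from the sleeve, then a tongue reaching 19 mm below this point, flared at its tip as a lead-in. The gap from sleeve to tongue is 14 mm (x), 19 mm at the tip, for the 10 mm rail. Seated, this point is on the rail's top edge, the sleeve in front of the rail, the tongue behind.
- rail_top (a point): Middle of the top edge of the level steel rail: a flat bar 10 mm thick (x), 25 mm high, 320 mm long (y), 170 mm above the table. x points front to back, y along it, z up. The roller hangs upright at y -80 to +35 mm, grip in front (-x). Stand fixed: two posts behind it at y = +-140 mm, and below it a clear panel (30 to 130 mm up) on which the rubber roller rests; none higher than the rail. A flat spatula is fixed hanging at y = +122 mm (20 mm wide).
- card_top (a point): Centre of the blister card's upper face. x points up the 30 degree slope along the card, from its folded low edge (-95 mm) to its high edge (+95 mm); y across, level; z out of the card, square to it. The card (190 by 110 mm, white, 7 by 4 flat foil rounds) is fixed, 2 mm proud of the grey board (236 by 150 mm). A ledge level with it continues 11 mm below the low edge. Nothing rises above it.
- roller: The whole hand roller; origin 162 mm below roller_grip, same axes. Aluminium sleeve below the grip: 20 (x) by 26 mm (y), 52 mm long. To unhook, lift 23 to 45 mm and draw it to the front; to hang it, pass the hook over the rail at such a height and lower it 23 to 45 mm. Lifted over 50 mm while still hooked, the rubber roller strikes the rail from below.
- card: The blister card; origin at the centre of its underside, 2 mm below card_top, same axes.
- bottle_a: Bystander: upright glass bottle, 66 mm diameter, 150 mm high, behind the work; origin under its centre.
- bottle_b: Bystander: upright glass bottle, 66 mm diameter, 150 mm high; origin under its centre.
- bottle_c: Bystander: upright glass bottle, 56 mm diameter, 120 mm high; origin under its centre.
- jar_a: Bystander: white plastic jar, 56 mm diameter, 85 mm high, in front between the work's things; origin under its centre.
- jar_b: Bystander: amber jar, 64 mm diameter, 95 mm high; origin under its centre.
- carton: Bystander: cardboard carton 130 by 75 by 50 mm; origin under its centre.
- spatula: Bystander: spatula lying flat, about 190 mm long; origin under its middle.

How it is judged:
By the outcome, as a careful person would: the job done as asked, in the order asked, and still so for the second after the job is handed in, with the robot touching nothing.
It also fails if it takes over 69 s, if anything falls off the work surface, if the arm or the gripper's body presses on something with over 40 N, if the wrist force passes 120 N, or if a joint passes its speed limit or range.

## Robot

A 6-joint arm with a two-finger parallel gripper is mounted at the origin on the work surface. World frame = base frame: x ahead of the robot, y to its left, z up, the work surface at z = 0. Lengths are in m, angles in rad, forces in N, time in s.
With the tool pointing down it reaches from about 0.325 to 0.9 m from the base axis. Payload 6.1 kg.
Tool frame: the origin (TCP) lies midway between the tips of the shut fingers; the grasp point (between the pads) lies 19 mm behind it; x points along the fingers, y is the direction in which the jaws open and shut, and the axes are right-handed (so a half turn about x gives the same grasp; the last joint's range is limited). The gripper opens to 85 mm and grips with 20 to 120 N. Pads are 22 mm wide; open, the fingers measure 114 mm over their backs; the gripper's body (76 mm by 85 mm) begins 54 mm behind the grasp point. The pads swing forward as they close: fully open they stand 13 mm farther back than shut.
Start: joints at [1.217, 0.22, 1.526, -0, 1.395, -0.126], TCP at [0.141, 0.609, 0.231] pointing down, gripper open.
Joint ranges: [-2.98, 2.98], [-0.91, 2.08], [0.09, 2.57], [-1.24, 4.39], [0.2, 2.65], [-2.68, 2.68]. Speed limits (rad/s): [2.57, 2.57, 3.01, 3.14, 3.14, 3.14].

## Interface

Orientations are given as [roll, pitch, yaw] about the fixed x, y, z axes, in that order (R = Rz(yaw) Ry(pitch) Rx(roll)).
In Python, from plant import movep, move_l, set_joints, gripper_to, hold, inverse_kinematics, observe, get_image, get_calibration, Unreachable, job_done gives the robot as it stands. Calls block until the motion is done:
- movep(position, orientation): joint-space move of the TCP to a pose.
- move_l(position, feed=0.15, rotation=None, max_force=None): straight line of the TCP; rotation=None keeps the orientation; feed is the mean speed in m/s. With max_force (N) it stops when the force on the tool has changed by that much, and returns True; else False.
- set_joints(angles): joint-space move.
- gripper_to(opening, f_grip=None): finger opening in m; f_grip is the grip in N (None keeps the last); returns when the fingers have stopped.
- hold(seconds).
- inverse_kinematics(position, orientation): joint angles nearest the present ones, or None.
- observe(): the state.
- get_image(name): name is "side" or "top" or "wrist"; returns (picture, depth): 480x640x3 uint8, red, green, blue; 480x640 float32, m along the optical axis (not along the pixel's ray), 0 where there is no reading.
- get_calibration(name): a dict with "intrinsics" (3x3 intrinsics, pixels), "dist_coeffs" ([k1, k2, p1, p2, k3] as OpenCV has them; the pictures are not rectified), "world_from_camera" (4x4, takes a point from camera to world coordinates). Camera axes: x right, y down, z forward; pixel columns grow to the right and rows downward; lengths in m; the calibration is good to about 2 mm. A picture is of the moment at which its call begins: read the wrist's pose just before it. get_calibration takes no time and is no camera call; for the wrist camera it gives the pose at the moment of the call.
A pose or a line that the arm cannot do raises Unreachable and nothing moves.
- job_done(): hands the job in, once; it reports no verdict.
The state is a dict: "time_s": time; "q": joint angles; "joint_velocities": joint speeds; "joint_torque": joint torques, N m; "eef_pos": TCP position; "tcp_rot": TCP orientation; "ft_force": force on the tool from outside, world axes, zero at the start; "torque": the same for the moment, N m; "opening": finger opening in m.
Only numpy, scipy, OpenCV 4.12 (cv2) and the standard library are available. Lean on these libraries where they do the work, as an engineer would, in place of code of your own. Each camera call takes 0.05 s, during which the arm holds its last target. There are 200 camera calls.

## Working session

There is one attempt and no reset: what is moved stays moved. The work goes in short steps, each a Python script; the robot and the scene stay as the last script left them, time stands still between calls to the robot, and variables do not carry over. Pictures are saved under pics/ and viewed, about 8 in all and at most 12, crops included, and the job is handed in when it is done.

```bash
mkdir -p pics; ls; cat > h.py <<'E'
import numpy as np, cv2
from plant import *
def shot(n,tag):
    c=get_calibration(n); im,d=get_image(n)
    cv2.imwrite(f'pics/{tag}.png',im[:,:,::-1]); np.savez(f'pics/{tag}.npz',im=im,d=d,K=c['intrinsics'],D=c['dist_coeffs'],T=c['world_from_camera'])
def load(tag): return dict(np.load(f'pics/{tag}.npz'))
def cloud(s):
    h,w=s['d'].shape; u,v=np.meshgrid(np.arange(w),np.arange(h))
    p=cv2.undistortPoints(np.stack([u,v],-1).reshape(-1,1,2).astype(float),s['K'],s['D']).reshape(h,w,2)
    P=np.dstack([p*s['d'][...,None],s['d']])
    W=P@s['T'][:3,:3].T+s['T'][:3,3]; W[s['d']==0]=np.nan
    return W
E
python3 - <<'E'
from h import *
for n in ('side','top','wrist'): shot(n,n+'0'); c=get_calibration(n); print(n,np.round(c['world_from_camera'],3).tolist(),np.round(c['intrinsics'][0][0]))
print(observe())
E
```

```text
pics
side [[-0.957, -0.193, 0.216, 0.343], [-0.289, 0.683, -0.671, 0.76], [-0.018, -0.704, -0.71, 0.936], [0.0, 0.0, 0.0, 1.0]] 479.0
top [[-0.003, -0.997, 0.083, 0.448], [-1.0, 0.003, -0.004, 0.012], [0.004, -0.083, -0.997, 1.479], [0.0, 0.0, 0.0, 1.0]] 511.0
wrist [[0.227, 0.938, 0.261, 0.075], [0.974, -0.219, -0.062, 0.623], [-0.001, 0.268, -0.963, 0.373], [0.0, 0.0, 0.0, 1.0]] 409.0
{'time_s': 0.15, 'q': array([ 1.21691287e+00,  2.21057956e-01,  1.52733417e+00,  1.66858471e-05,
        1.39467279e+00, -1.26082529e-01]), 'joint_velocities': array([-0.00034853, -0.00306024, -0.00354399,  0.00145864, -0.0004047 ,
        0.00088095]), 'joint_torque': array([ 9.09698811e-04, -4.97476888e+01, -3.89906323e+01, -1.31488064e-04,
        7.10300941e-03,  4.62031778e-06]), 'eef_pos': array([0.14097831, 0.60843184, 0.23044997]), 'tcp_rot': array([-1.70803357,  1.56932397, -1.93583744]), 'ft_force': array([-0.13804453,  0.09812733, -0.77224298]), 'torque': array([ 0.0890281 ,  0.02518934, -0.0114987 ]), 'opening': 0.08560093625585607}
```

View pics/top0.png

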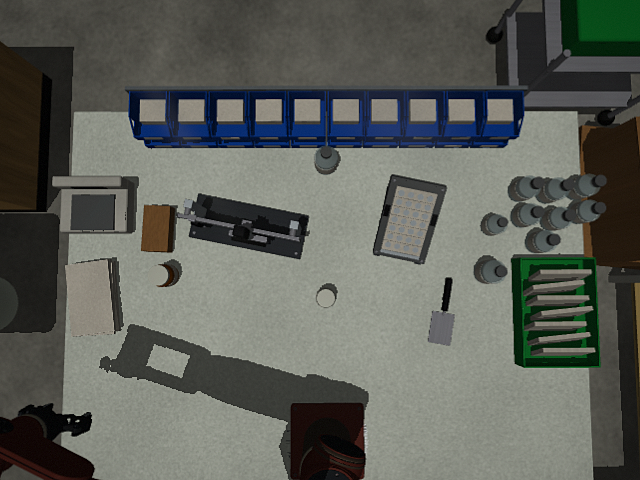

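View pics/side0.png

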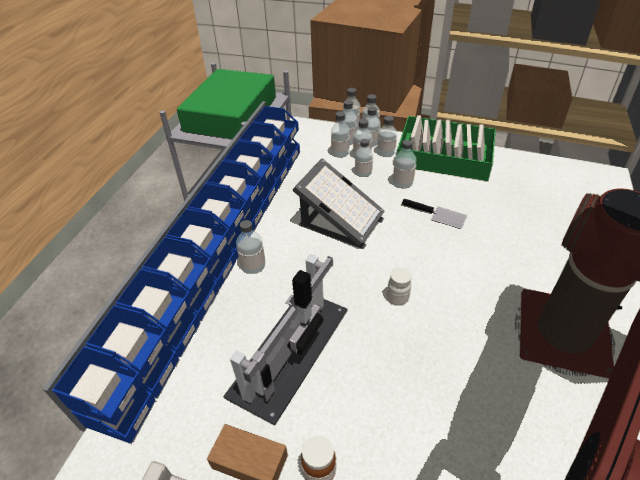

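Top view: rail runs (190,210)–(307,232), with the grip at about (241,233) and the board at (410,220), its low edge toward the robot. Side view: grip at (302,288), card at (340,195). Next I measure from depth.

```bash
python3 - <<'E'
from h import *
t=load('top0'); W=cloud(t); s=load('side0'); V=cloud(s)
def rng(W,u0,u1,v0,v1): return W[v0:v1,u0:u1].reshape(-1,3), 0
print('table z',[np.round(W[v,u],3) for v,u in((300,250),(300,400),(180,280))], np.round(V[330,450],3))
for nm,X,im in(('top',W,t['im']),('side',V,s['im'])):
    m=np.isfinite(X).all(-1)
    stand=m&(X[...,0]>.45)&(X[...,0]<.85)&(X[...,1]>.02)&(X[...,1]<.45)
    r=stand&(X[...,2]>.160)&(X[...,2]<.180)
    P=X[r]; print(nm,'rail n',len(P),P.min(0).round(3),P.max(0).round(3))
    g=stand&(X[...,2]>.20); G=X[g]; 
    if len(G): print('grip',len(G),np.percentile(G,[2,50,98],axis=0).round(4).tolist())
    gt=stand&(X[...,2]>np.percentile(G[:,2],98)-.006); Q=X[gt]
    print('grip top',len(Q),Q.mean(0).round(4),cv2.minAreaRect((Q[:,:2]*1000).astype(np.float32)))
    # rail fit
    if len(P): 
        c=P.mean(0);print('rail rect',cv2.minAreaRect((P[:,:2]*1000).astype(np.float32)))
    b=m&(X[...,0]>.45)&(X[...,0]<.85)&(X[...,1]<-.08)&(X[...,1]>-.36)&(X[...,2]>.02)&(X[...,2]<.18)
    B=X[b]; 
    for i in range(4):
        A=np.c_[B[:,:2],np.ones(len(B))]; k=np.linalg.lstsq(A,B[:,2],rcond=None)[0]; B=B[abs(A@k-B[:,2])<[.02,.008,.004,.004][i]]
    n=np.array([-k[0],-k[1],1]);n/=np.linalg.norm(n); print('plane n',n.round(4),'tilt',np.degrees(np.arccos(n[2])),'az',np.degrees(np.arctan2(-n[1],-n[0])),'k',k)
    x=np.array([-n[0],-n[1],0]); x/=np.linalg.norm(x); y=np.cross([0,0,1],x); xs=np.cross(y,n)
    def rect(mask,l):
        P=X[mask]; q=np.c_[P@xs,P@y]; r=cv2.minAreaRect((q*1000).astype(np.float32)); c=r[0][0]/1000*xs+r[0][1]/1000*y
        c=c+n*np.median(P@n); print(l,r,c.round(4),len(P))
    on=b&(abs(X@n-np.median(B@n))<.006)
    rect(on,'board')
    gray=im.mean(-1); wh=on&(gray>110)
    num,lab,st,_=cv2.connectedComponentsWithStats(wh.astype(np.uint8)); j=1+st[1:,4].argmax(); rect(lab==j,'card')
    print('px',st[j])
E
python3 - <<'E'
import sys;sys.path.insert(0,'.')
import cv2
a=cv2.imread('pics/top0.png')[180:270,170:460]; b=cv2.imread('pics/side0.png')[150:430,210:400]
cv2.imwrite('pics/c1.png',cv2.resize(b,None,fx=2.1,fy=2.1,interpolation=cv2.INTER_CUBIC))
E
```

```text
table z [array([0.392, 0.219, 0.002]), array([ 0.39 , -0.213, -0.003]), array([ 0.741,  0.134, -0.002])] [ 0.265  0.066 -0.001]
top rail n 765 [0.548 0.068 0.16 ] [0.659 0.388 0.179]
grip 185 [[0.5533, 0.1953, 0.2044], [0.5659, 0.2079, 0.2575], [0.5804, 0.2251, 0.2625]]
grip top 112 [0.5673 0.2114 0.2595] ((567.6735229492188, 211.15545654296875), (30.095718383789062, 24.613056182861328), 78.82821655273438)
rail rect ((598.0337524414062, 225.23080444335938), (325.3076477050781, 65.51882934570312), 78.32746124267578)
plane n [-0.1904  0.1487  0.9704] tilt 13.981698092836435 az -37.994080546668606 k [ 0.19622164 -0.15327251 -0.06965919]
board ((687.7928466796875, 278.54534912109375), (311.2576904296875, 181.58482360839844), 49.662147521972656) [ 0.7104 -0.2014  0.1002] 850
card ((601.7177124023438, 188.82884216308594), (60.05717468261719, 123.97198486328125), 39.66889572143555) [ 0.5894 -0.2208  0.0792] 487
px [384 217  46  23 487]
side rail n 1306 [0.55 0.07 0.16] [0.66  0.39  0.179]
grip 511 [[0.554, 0.2016, 0.2021], [0.5646, 0.2238, 0.2425], [0.5821, 0.2296, 0.2607]]
grip top 173 [0.5678 0.2151 0.2586] ((568.3517456054688, 213.59947204589844), (30.977622985839844, 25.357023239135742), 80.11019134521484)
rail rect ((596.9335327148438, 227.75303649902344), (326.30780029296875, 70.9391860961914), 78.4236068725586)
plane n [-0.1604  0.0982  0.9822] tilt 10.841529811614679 az -31.484788584442803 k [ 0.16331697 -0.10002114 -0.04119705]
board ((720.8875732421875, 177.85316467285156), (297.586181640625, 276.1348876953125), 31.946054458618164) [ 0.7032 -0.2221  0.0954] 761
card ((616.210693359375, 118.37318420410156), (42.73388671875, 126.56607055664062), 29.27175521850586) [ 0.5845 -0.2191  0.076 ] 356
px [338 186  23  39 356]
```

View pics/c1.png

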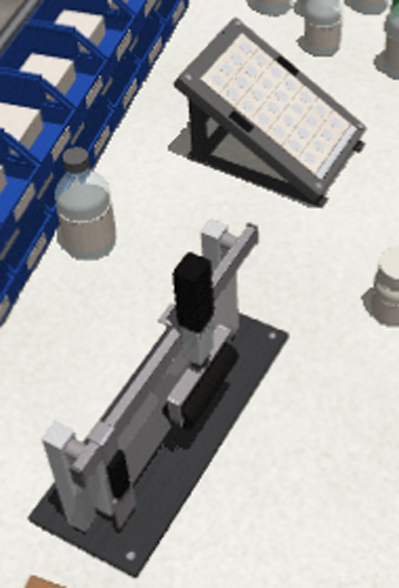

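The crop shows the roller hanging on the rail's robot side with the hook over the bar, and the folded (grey) card edge low and toward the robot. Next I refine the card pose.

```bash
cat >> h.py <<'E'
def cardpose(tag,poly,thr=100):
    """plane fit by depth + PnP-like rect of white card inside polygon"""
    s=load(tag); X=cloud(s); m=np.zeros(X.shape[:2],np.uint8); cv2.fillPoly(m,[np.array(poly,np.int32)],1)
    g=cv2.GaussianBlur(s['im'],(3,3),0).mean(-1)
    w=((g>thr)&(m>0)).astype(np.uint8); w=cv2.morphologyEx(w,cv2.MORPH_CLOSE,np.ones((9,9)))
    n_,lab,st,_=cv2.connectedComponentsWithStats(w); w=(lab==1+st[1:,4].argmax()).astype(np.uint8)
    Q=X[(cv2.erode(w,np.ones((3,3)))>0)&np.isfinite(X).all(-1)]
    c=np.median(Q,0)
    for i in range(4):
        u,_,vt=np.linalg.svd(Q-Q.mean(0),full_matrices=False); n=vt[2]*np.sign(vt[2][2]); r=(Q-Q.mean(0))@n; Q=Q[abs(r)<max(2.5*r.std(),.002)]
    p0=Q.mean(0); tilt=np.degrees(np.arccos(n[2])); az=np.degrees(np.arctan2(-n[1],-n[0]))
    cn=max(cv2.findContours(w,cv2.RETR_EXTERNAL,cv2.CHAIN_APPROX_NONE)[0],key=len)
    p=cv2.undistortPoints(cn.astype(float),s['K'],s['D']).reshape(-1,2); d=np.c_[p,np.ones(len(p))]@s['T'][:3,:3].T; o=s['T'][:3,3]
    P=o+d*(((p0-o)@n)/(d@n))[:,None]
    xh=np.array([-n[0],-n[1],0]);xh/=np.linalg.norm(xh);y=np.cross([0,0,1],xh);xs=np.cross(y,n)
    r=cv2.minAreaRect((np.c_[(P-p0)@xs,(P-p0)@y]*1000).astype(np.float32)); ctr=p0+xs*r[0][0]/1000+y*r[0][1]/1000
    print(tag,'tilt %.2f az %.2f'%(tilt,az),'rect',np.round(r[1],1),'ang %.1f'%r[2],'ctr',ctr.round(4),'res %.4f'%r_std(Q,n))
    im=s['im'].copy(); cv2.drawContours(im,[cn],-1,(255,0,0),1); return ctr,im
def r_std(Q,n): return ((Q-Q.mean(0))@n).std()
E
python3 - <<'E'
from h import *
_,a=cardpose('top0',[(390,172),(449,182),(429,267),(371,256)])
_,b=cardpose('side0',[(293,190),(325,158),(386,208),(364,246)])
a=cv2.resize(a[160:280,350:470],None,fx=3.3,fy=3.3);b=cv2.resize(b[140:260,280:400],None,fx=3.3,fy=3.3)
cv2.imwrite('pics/c2.png',np.hstack([a,b])[:,:,::-1])
from scipy.spatial.transform import Rotation as R
o=observe(); M=R.from_euler('xyz',o['tcp_rot']).as_matrix(); print(M.round(2)); T=get_calibration('wrist')['world_from_camera']; print('cam in tool',(M.T@(T[:3,3]-o['eef_pos'])).round(3),(M.T@T[:3,:3]).round(2))
def tool(yaw,tilt,s):
    x=np.array([np.cos(yaw),np.sin(yaw),0]);hz=np.array([0,0,1.]);y=np.cross(hz,x)
    hz2=np.cos(tilt)*hz-np.sin(tilt)*x; hx=np.cross(y,hz2)
    tx=-hz2;ty=s*hx; return R.from_matrix(np.c_[tx,ty,np.cross(tx,ty)]).as_euler('xyz')
for s in(1,-1):
    for nm,p,yaw,t in(('grip',[.568,.2125,.2015],-.2,0),('low',[.45,-.18,.18],-.245,np.pi/6),('high',[.62,-.22,.27],-.245,np.pi/6)):
        q=inverse_kinematics(p,tool(yaw,t,s)); print(s,nm,None if q is None else np.round(q,2))
E
```

```text
top0 tilt 30.30 az -11.74 rect [258.6 169.1] ang 1.4 ctr [ 0.6087 -0.2291  0.0899] res 0.0028
side0 tilt 30.05 az -11.21 rect [165.2 239.4] ang 88.0 ctr [ 0.6005 -0.226   0.0848] res 0.0021
[[-0.    0.23  0.97]
 [-0.    0.97 -0.23]
 [-1.   -0.   -0.  ]]
cam in tool [-0.143 -0.001 -0.068] [[-0.   -0.27  0.96]
 [ 1.   -0.   -0.  ]
 [ 0.    0.96  0.27]]
1 grip [ 0.23  0.2   1.61 -0.    1.33  0.43]
1 low [-0.7  -0.51  2.36  0.3   0.84 -0.6 ]
1 high [-0.53 -0.1   1.87  0.19  0.87 -0.37]
-1 grip None
-1 low [-0.7  -0.51  2.36  0.3   0.84  2.54]
-1 high None<sys>:0: UserWarning: Gimbal lock detected. Setting third angle to zero since it is not possible to uniquely determine all angles.
```

View pics/c2.png

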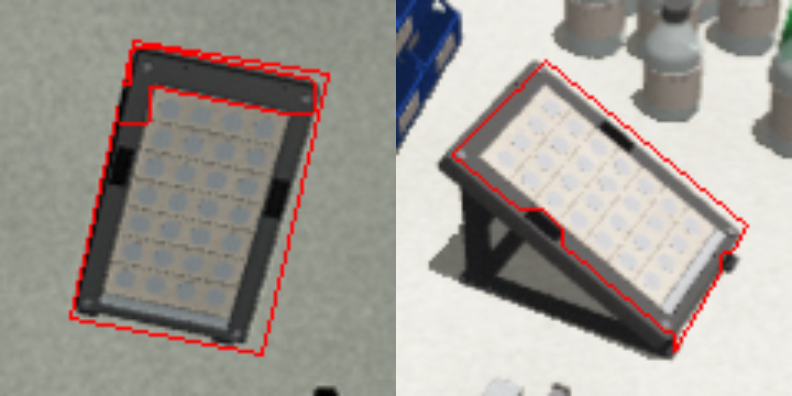

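The table shares the card's brightness and bled into the mask at the card's edges, so I tighten the polygons.

```bash
python3 - <<'E'
from h import *
a=lambda o,L:[(o[0]+(x)/3.3,o[1]+(y)/3.3) for x,y in L]
import h
src=open('h.py').read().replace("np.array(poly,np.int32)","np.round(poly).astype(np.int32)").replace("np.ones((9,9)))","np.ones((9,9)))&m"); open('h.py','w').write(src)
exec(src)
_,A=cardpose('top0',a((350,160),[(140,65),(303,98),(240,328),(92,298)]),95)
_,B=cardpose('side0',a((280,140),[(465,150),(545,75),(740,236),(672,325)]),125)
im=load('top0')['im'].mean(-1); print(im[200,391:447].astype(int)); print(im[178:262,407].astype(int))
A=cv2.resize(A[160:280,350:470],None,fx=3.3,fy=3.3);B=cv2.resize(B[140:260,280:400],None,fx=3.3,fy=3.3)
cv2.imwrite('pics/c3.png',np.hstack([A,B])[:,:,::-1])
# rail edges: points z .166-.174, fit line; top face
for t in('top0','side0'):
    X=cloud(load(t)); e=np.array([np.cos(np.radians(-11.6)),np.sin(np.radians(-11.6))]);f=np.array([-e[1],e[0]])
    xr=X[...,:2]@e; yr=X[...,:2]@f; c=np.array([.598,.2265])
    m=(abs(xr-c@e)<.05)&(abs(yr-c@f)<.165)&(X[...,2]>.15)&(X[...,2]<.19)
    P=X[m]; xx=P[:,:2]@e-c@e; yy=P[:,:2]@f-c@f
    print(t,np.histogram(xx,np.arange(-.03,.04,.005)),yy.min(),yy.max())
    k=(abs(xx-np.median(xx))<.012)&(abs(yy)<.13);print(np.polyfit(yy[k],xx[k],1),np.median(P[k,2]),np.percentile(xx[k],[5,50,95]))
E
```

```text
top0 tilt 30.13 az -11.61 rect [110.3 199. ] ang 89.8 ctr [ 0.6032 -0.2239  0.0869] res 0.0025
side0 tilt 0.15 az -11.68 rect [140.4 305.4] ang 59.2 ctr [ 2.752e-01 -4.220e-01  4.000e-04] res 0.0019
[ 55  54  92 142 136 134 129 126 127 128 128 132 134 131 133 134 131 125
 127 127 129 126 106 104 100 114 117 137 137 135 134 138 138 132 130 133
 132 128 128 128 126 131 134 139 125  67  56  58  60  60  58  50  90 156
 147 146]
[ 30  55  62  59  60  59  58  57  55  60 130 137 132 130 130 132 131 129
 129 134 111 121 131 130 129 129 129 127 128 132 117 133 131 128 127 127
 127 131 136 126 132 139 136 136 135 136 137 139 128 135 140 133 137 135
 136 136 141 110 130 134 130 128 127 127 131 118 126 113 126 129 128 128
 128 131 136 118 108 129 136  76  50  47  47 140]
top0 (array([  4,   4, 124, 217, 171,  48,  43,  39,  33,  35,  39,  36,  23,
         0]), array([-3.0000000e-02, -2.5000000e-02, -2.0000000e-02, -1.5000000e-02,
       -1.0000000e-02, -5.0000000e-03,  6.9388939e-18,  5.0000000e-03,
        1.0000000e-02,  1.5000000e-02,  2.0000000e-02,  2.5000000e-02,
        3.0000000e-02,  3.5000000e-02,  4.0000000e-02])) -0.16453397035419076 0.1614359565518766
[-0.00527768 -0.01107789] 0.16911693335659672 [-0.0166673  -0.0114893  -0.00194098]
side0 (array([ 24,  23, 399, 412, 260,  51,  63,  58,  88,  64,  65,  65,  37,
         0]), array([-3.0000000e-02, -2.5000000e-02, -2.0000000e-02, -1.5000000e-02,
       -1.0000000e-02, -5.0000000e-03,  6.9388939e-18,  5.0000000e-03,
        1.0000000e-02,  1.5000000e-02,  2.0000000e-02,  2.5000000e-02,
        3.0000000e-02,  3.5000000e-02,  4.0000000e-02])) -0.1621466868541136 0.1641609473425757
[ 0.00296395 -0.01305808] 0.16839629233033482 [-0.01852743 -0.01443702 -0.00554401]
```

Top view gives the card at width 110, az -11.6°, tilt 30.1°. The measured length of 199 mm includes some of the ledge, so I check with the wrist camera over the grip and then over the card.

```bash
cat >> h.py <<'E'
from scipy.spatial.transform import Rotation as R
import warnings; warnings.filterwarnings('ignore')
def frame(yaw,tilt):
    x=np.array([np.cos(yaw),np.sin(yaw),0]);z=np.array([0,0,1.]);y=np.cross(z,x)
    hz=np.cos(tilt)*z-np.sin(tilt)*x; return np.c_[np.cross(y,hz),y,hz]   # columns hx,hy,hz
def toolM(F): tx=-F[:,2];ty=F[:,0]; return np.c_[tx,ty,np.cross(tx,ty)]
def rpy(M): return R.from_matrix(M).as_euler('xyz')
YAW=np.radians(-11.6)
E
python3 - <<'E'
from h import *
def look(P,F,tag):
    M=toolM(F); p=np.array(P)-M@np.array([.174,0,.021]); movep(p,rpy(M)); hold(.3); shot('wrist',tag); print(tag,observe()['time_s'],observe()['eef_pos'])
look([.575,.2135,.215],frame(YAW,0),'wg')
look([.607,-.2248,.0892],frame(YAW,np.pi/6),'wc')
a,b=[load(t)['im'] for t in('wg','wc')]
cv2.imwrite('pics/w1.png',cv2.resize(np.hstack([a,b])[:,:,::-1],(800,300),interpolation=cv2.INTER_AREA))
E
```

```text
wg 2.6417 [0.57906486 0.23443074 0.38891494]
wc 4.6417 [ 0.52626157 -0.18638951  0.23997531]
```

View pics/w1.png

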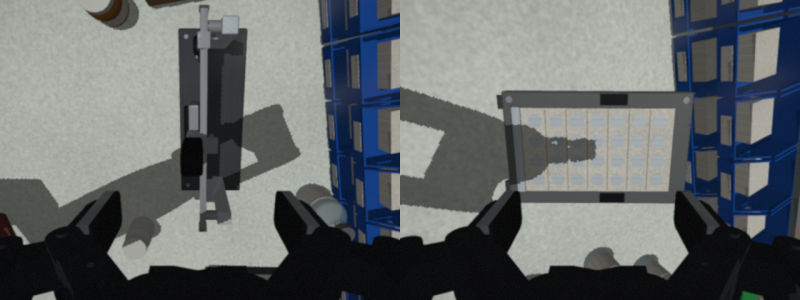

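Left: grip top at about (193,156) and the rail column at about (204, 10–230). Right: card at x 512–674, y 107–192, with a light strip at its low edge. Next I get brightness profiles in metric coordinates.

```bash
python3 - <<'E'
from h import *
s=load('wc'); X=cloud(s); F=frame(YAW,np.pi/6); F2=F
c0=np.array([.607,-.2248,.0892])
# plane from depth
L=(X-c0)@F; m=(abs(L[...,0])<.08)&(abs(L[...,1])<.045)&(abs(L[...,2])<.02)
Q=X[m]; u,_,vt=np.linalg.svd(Q-Q.mean(0),full_matrices=False); n=vt[2]*np.sign(vt[2][2]); print('n tilt',np.degrees(np.arccos(n[2])),'az',np.degrees(np.arctan2(-n[1],-n[0])),'off',np.median(L[m][:,2]),((Q-Q.mean(0))@n).std())
c0=c0+F[:,2]*np.median(L[m][:,2]); print('c0',c0)
# rectified image on the plane, 0.5 mm/px
def rect(tag,c0,F,xr,yr,st=.0005):
    s=load(tag); xs=np.arange(*xr,st); ys=np.arange(*yr,st); gx,gy=np.meshgrid(xs,ys)
    P=c0+gx[...,None]*F[:,0]+gy[...,None]*F[:,1]; Ti=np.linalg.inv(s['T']); 
    uv,_=cv2.projectPoints(P.reshape(-1,3),cv2.Rodrigues(Ti[:3,:3])[0],Ti[:3,3],s['K'],s['D']); uv=uv.reshape(*gx.shape,2).astype(np.float32)
    return cv2.remap(s['im'],uv[...,0],uv[...,1],cv2.INTER_LINEAR),xs,ys
for tag in('wc','top0','side0'):
    I,xs,ys=rect(tag,c0,F,(-.13,.13),(-.09,.09)); g=I.astype(float).mean(-1)
    r=(abs(ys)>.02)&(abs(ys)<.045); px=np.median(g[r],0); py=np.median(g[:,(abs(xs)<.08)],1)
    gx=np.gradient(cv2.GaussianBlur(px[None],(0,0),2)[0]); gy=np.gradient(cv2.GaussianBlur(py[None],(0,0),2)[0])
    pk=lambda g,a:[(round(a[i]*1000,1),round(g[i],1)) for i in range(2,len(g)-2) if abs(g[i])>1.5 and abs(g[i])==abs(g[i-3:i+4]).max()]
    print(tag,'x',[p for p in pk(gx,xs) if abs(p[0])>80],'y',pk(gy,ys))
    for sl in((-.08,-.02),(.02,.08)):
        py=np.median(g[:,(xs>sl[0])&(xs<sl[1])],1);gy=np.gradient(cv2.GaussianBlur(py[None],(0,0),2)[0]);print('  slice',sl,[p for p in pk(gy,ys) if 45<abs(p[0])<65])
    if tag=='wc': out=I
# grip + rail in wg
X=cloud(load('wg')); Fr=frame(YAW,0); c=np.array([.5858,.229,.17]); L=(X-c)@Fr
m=(abs(L[...,0])<.05)&(abs(L[...,1])<.16)
t=m&(L[...,2]>.08); G=L[t]; print('gripTop rail frame',np.percentile(G,[1,50,99],axis=0).round(4).tolist(),cv2.minAreaRect((G[:,:2]*1000).astype(np.float32)))
rl=m&(abs(L[...,2])<.006)&(abs(L[...,1]+.02)>.03); P=L[rl]; print('rail',np.percentile(P,[3,50,97],axis=0).round(4).tolist(),P[:,1].min(),P[:,1].max())
k=abs(P[:,0]-np.median(P[:,0]))<.008; print('fit',np.polyfit(P[k,1],P[k,0],1),np.percentile(P[k,0],[3,97]))
O,_,_=rect('wg',c,Fr,(-.08,.06),(-.1,.06))
cv2.imwrite('pics/r1.png',np.hstack([cv2.resize(out,(520,360)),cv2.resize(O,(280,360))])[:,:,::-1])
E
```

```text
n tilt 30.011570797695477 az -11.826607779213523 off 0.0012499975530244137 0.0007154173906127082
c0 [ 0.60638777 -0.22467433  0.09028253]
wc x [(np.float64(-116.5), np.float64(-6.8)), (np.float64(-106.5), np.float64(5.7)), (np.float64(-94.5), np.float64(1.9)), (np.float64(-84.0), np.float64(3.3)), (np.float64(95.0), np.float64(-12.4)), (np.float64(116.5), np.float64(-2.9)), (np.float64(120.0), np.float64(2.4)), (np.float64(124.5), np.float64(-2.6))] y [(np.float64(-73.0), np.float64(-14.6)), (np.float64(-55.5), np.float64(12.7)), (np.float64(-11.0), np.float64(-2.0)), (np.float64(15.5), np.float64(3.5)), (np.float64(54.5), np.float64(-12.9)), (np.float64(75.5), np.float64(16.9))]
  slice (-0.08, -0.02) [(np.float64(-55.5), np.float64(12.3)), (np.float64(55.0), np.float64(-13.2))]
  slice (0.02, 0.08) [(np.float64(-56.0), np.float64(13.0)), (np.float64(54.5), np.float64(-13.2))]
top0 x [(np.float64(-115.5), np.float64(-10.1)), (np.float64(-106.0), np.float64(7.5)), (np.float64(-97.5), np.float64(-1.9)), (np.float64(-93.0), np.float64(2.9)), (np.float64(95.0), np.float64(-8.8)), (np.fl
[... 786 characters left out ...]
5)), (np.float64(-52.5), np.float64(9.7)), (np.float64(58.0), np.float64(-10.5)), (np.float64(80.5), np.float64(-4.6))]
  slice (-0.08, -0.02) [(np.float64(-52.0), np.float64(9.2)), (np.float64(58.5), np.float64(-10.2))]
  slice (0.02, 0.08) [(np.float64(-52.5), np.float64(9.9)), (np.float64(58.0), np.float64(-10.8))]
gripTop rail frame [[-0.0482, -0.0261, 0.0891], [0.006, 0.0144, 0.2987], [0.0491, 0.0224, 0.3137]] ((0.11063003540039062, -5.405706405639648), (99.99686431884766, 58.79547882080078), 0.4319419860839844)
rail [[-0.0047, -0.1482, -0.0052], [0.003, 0.0805, 0.0002], [0.0419, 0.1521, 0.0027]] -0.15990530765264732 0.1599741945202988
fit [0.0011071  0.00070395] [-0.0046666  0.0077112]
```

View pics/r1.png

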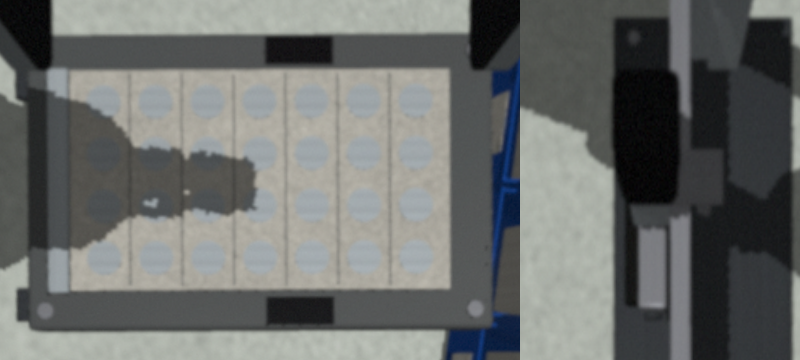

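Card found at (0.6064, -0.2247, 0.0903), with all edges matching ±95/±55 mm and the light strip being the ledge. Rail centre is confirmed at (0.586, 0.229). Now the grasp.

```bash
python3 - <<'E'
from h import *
X=cloud(load('wg')); Fr=frame(YAW,0); c=np.array([.5858,.229,.17]); L=(X-c)@Fr
t=(abs(L[...,0]+.015)<.03)&(abs(L[...,1]+.02)<.04)&(L[...,2]>.082)&(L[...,2]<.098); G=L[t]
r=cv2.minAreaRect((G[:,:2]*1000).astype(np.float32)); print(r,np.median(G[:,2]),np.percentile(G,[1,99],axis=0).round(4))
gx=-.0165; gy=r[0][1]/1000
gx=r[0][0]/1000
g=c+Fr@[gx,gy,.0505]; print('grip',g)
M=toolM(Fr); o=rpy(M)
movep(g+[0,0,.10],o); move_l(g-[0,0,.019],feed=.08); hold(.2); f0=observe()['ft_force']
gripper_to(.015,f_grip=20); hold(.2); s=observe(); print(s['opening'],s['ft_force']-f0,s['torque'],s['eef_pos'],s['time_s'])
gripper_to(.015,f_grip=100); hold(.2); s=observe(); print(s['opening'],s['ft_force']-f0,s['torque'],s['time_s'])
np.savez('grasp.npz',g=g,f0=f0)
shot('side','sg'); I=load('sg')['im'][180:420,200:420]; shot('wrist','wgr')
W=load('wgr')['im']
cv2.imwrite('pics/g1.png',np.hstack([cv2.resize(I,(330,360)),cv2.resize(W,(470,360))])[:,:,::-1])
E
```

```text
((-15.173572540283203, -20.230684280395508), (25.391382217407227, 29.28783416748047), 0.15092822909355164) 0.08987685791362485 [[-0.0273 -0.0344  0.0828]
 [-0.0025 -0.0059  0.0917]]
grip [0.5668684  0.21223359 0.2205    ]
0.02561608748923323 [ 0.42618587 -0.26317168  0.318799  ] [-0.03840697 -0.11101835  0.01602782] [0.56691756 0.21224634 0.20155846] 8.7667
0.024616193025423064 [ 1.99488403 -0.40113799  1.95279629] [-0.03149989 -0.05261932 -0.04762309] 9.1833
```

View pics/g1.png

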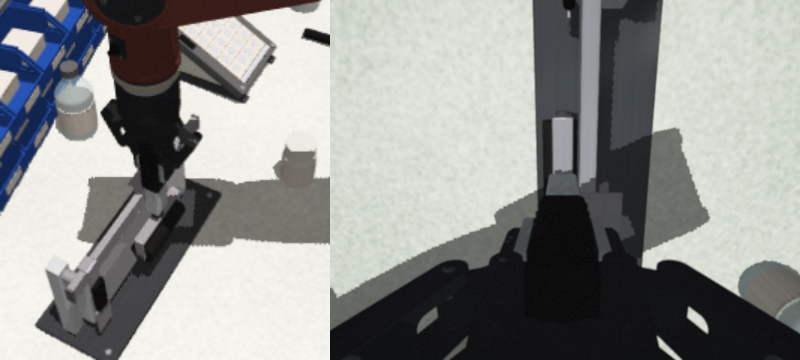

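Grip is held (opening 24.6 mm, small forces), with the roller still seated on the rail. Unhook and carry to a hover over the low edge.

```bash
cat >> h.py <<'E'
C0=np.array([.6064,-.2247,.0903]); FC=frame(np.radians(-11.65),np.pi/6); FR=frame(YAW,0); D=.162-.0185
def tcp(x,h): return C0+FC@np.array([x,0,h+D])   # roller underside at height h over card
E
python3 - <<'E'
from h import *
X=cloud(load('top0')); print('jar',X[296,326].round(3))
g=np.load('grasp.npz')['g']; p=observe()['eef_pos']; oc=rpy(toolM(FC))
for x,h in((-.095,.12),(-.095,.0),(.097,-.007),(.097,.08)): print(x,h,inverse_kinematics(tcp(x,h),oc))
move_l(p+[0,0,.034],feed=.06); s=observe(); print('lift',s['ft_force'],s['torque'])
q=p+[0,0,.034]-FR[:,0]*.07; move_l(q,feed=.12); print('front',observe()['ft_force'])
move_l(q+[0,0,.07],feed=.15)
movep(tcp(-.096,.10),oc); move_l(tcp(-.096,.02),feed=.1); hold(.3)
s=observe(); print(s['ft_force'],s['eef_pos']-tcp(-.096,.02),s['time_s'],s['opening'])
shot('side','sh'); shot('wrist','wh'); 
A=load('sh')['im'][60:300,260:480]; cv2.imwrite('pics/h1.png',np.hstack([cv2.resize(A,(330,360)),cv2.resize(load('wh')['im'],(470,360))])[:,:,::-1])
E
```

```text
jar [0.405 0.001 0.088]
-0.095 0.12 [-0.8532835  -0.75894469  2.32458982  0.33539327  1.16626289 -0.71852147]
-0.095 0.0 [-0.73923111 -0.44763008  2.34614444  0.35841588  0.81511597 -0.72648167]
0.097 -0.007 [-0.55930329 -0.0728935   1.8728176   0.23218542  0.85911955 -0.46473068]
0.097 0.08 [-0.59302329 -0.23145005  1.87155112  0.22448193  1.02233565 -0.46020734]
lift [ 0.1688583   0.08731333 -3.70178265] [ 0.00331016  0.01256098 -0.01690973]
front [ 0.53154139  0.30905499 -3.58582731]
[-0.82236195  0.48416237 -3.42397022] [ 9.47986256e-05 -2.40489035e-04  5.73988858e-04] 14.1667 0.02479244940363706
```

View pics/h1.png

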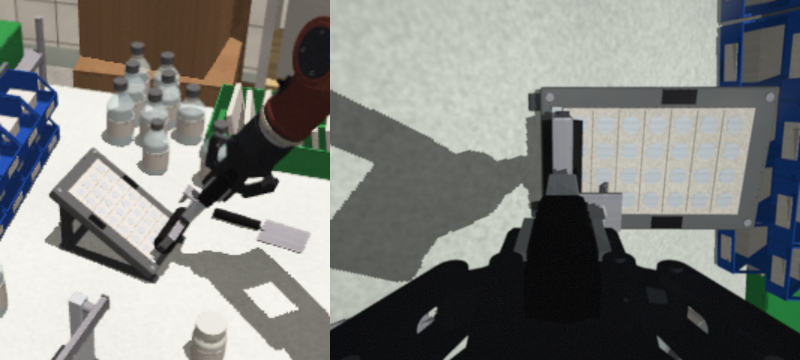

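Lift shows 3.7 N (roller weight), and the roller hovers square above the low edge. Now touch.

```bash
python3 - <<'E'
from h import *
n=FC[:,2]; f0=observe()['ft_force']
move_l(tcp(-.096,.008),feed=.05); hold(.2); f0=observe()['ft_force']; np.save('f0.npy',f0)
r=move_l(tcp(-.096,-.006),feed=.01,max_force=2.0); hold(.1); s=observe()
h=(s['eef_pos']-C0)@n-D; print(r,'contact h',h,'F',FC.T@(s['ft_force']-f0),s['time_s'],FC.T@s['torque'])
E
```

```text
True contact h -0.001263063515582863 F [ 0.24453559 -0.9966888   5.90376749] 15.8333 [-0.62623259  0.548044   -0.01162099]
```

```bash
python3 - <<'E'
from h import *
f0=np.load('f0.npy'); n=FC[:,2]; F=lambda s:FC.T@(s['ft_force']-f0)
h=-.0050
move_l(tcp(-.096,h),feed=.015); hold(.1); s=observe(); f=F(s); print('press',f,(s['eef_pos']-tcp(-.096,h))@FC,s['time_s'])
h-=np.clip((9.6-f[2])/900,-.002,.002)
move_l(tcp(.096,h),feed=.045); s=observe(); print('end',F(s),(s['eef_pos']-tcp(.096,h))@FC,s['time_s'],s['opening'],h)
move_l(tcp(.096,.06),feed=.08); s=observe(); print('off',F(s),s['time_s'])
shot('wrist','wo'); shot('side','so')
A=load('so')['im'][60:300,230:450]; cv2.imwrite('pics/o1.png',np.hstack([cv2.resize(A,(330,360)),cv2.resize(load('wo')['im'],(470,360))])[:,:,::-1])
E
```

```text
press [0.3477975  1.01571369 9.03537305] [ 2.88174841e-04 -4.21870048e-05  1.42950817e-04] 16.3667
end [ 1.09679723  1.52719805 10.67853621] [ 4.83864890e-04 -4.10953827e-05  2.10546510e-04] 20.7833 0.025090011786828476 -0.0056273632738740075
off [0.59764455 1.44940943 1.46034759] 21.75
```

View pics/o1.png

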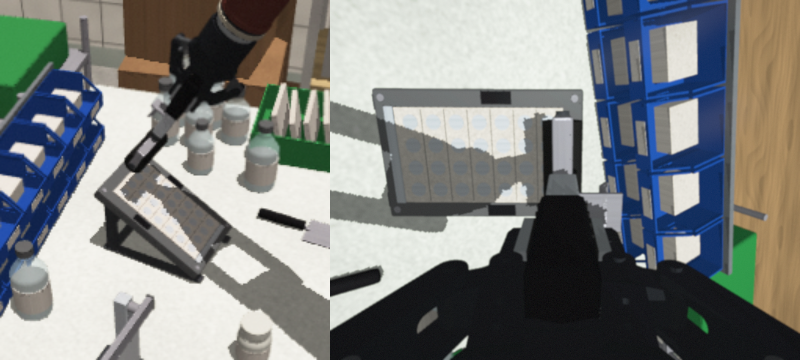

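Rolled in a single pass at about 9–10.7 N (≈6–8 mm). The roller looks unchanged in the hand (fork at (563,150) in both wrist views). Now rehang.

```bash
python3 - <<'E'
from h import *
p=np.array([.56692,.21225,.2016])-FR[:,0]*.001; o=rpy(toolM(FR)); q=p+[0,0,.034]-FR[:,0]*.075
move_l(tcp(.096,.10),feed=.15)
movep(q+[0,0,.09],o); move_l(q,feed=.12); hold(.2); f0=observe()['ft_force']
r=move_l(p+[0,0,.034],feed=.08,max_force=6); s=observe(); print('over',r,s['ft_force']-f0,s['time_s'])
if not r:
    r=move_l(p+[0,0,.004],feed=.05,max_force=6); s=observe(); print('down',r,s['ft_force']-f0,s['eef_pos']-p)
    if not r:
        r=move_l(p+[0,0,-.003],feed=.01,max_force=3); hold(.2); s=observe(); print('seat',r,s['ft_force']-f0,s['eef_pos']-p,s['time_s'])
shot('side','ss'); shot('wrist','ws')
A=load('ss')['im'][180:420,200:420]; cv2.imwrite('pics/s1.png',np.hstack([cv2.resize(A,(330,360)),cv2.resize(load('ws')['im'],(470,360))])[:,:,::-1])
E
```

```text
over False [-0.23789504 -0.22722169  0.0494991 ] 26.1
down False [ 1.04564236  0.3489283  -0.13662631] [ 1.38682649e-04 -9.43060246e-06  4.11301469e-03]
seat True [0.15692396 0.17102784 9.00196925] [9.07727445e-05 1.13305398e-05 7.19828169e-05] 27.5333
```

View pics/s1.png

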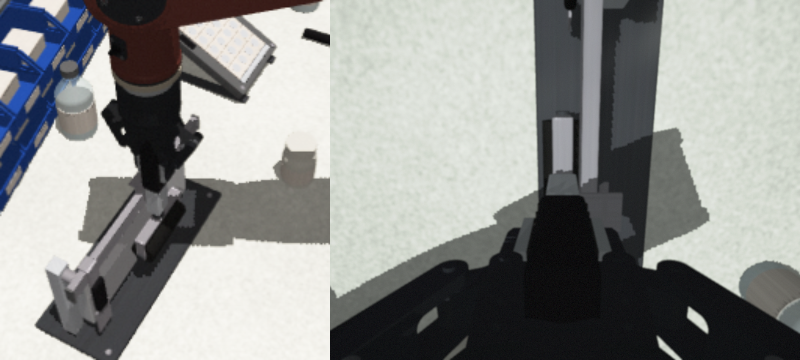

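The hook seated at the original height to 0.1 mm with a firm reaction, and both views match the pre-lift pose. Release and check.

```bash
python3 - <<'E'
from h import *
gripper_to(.085); hold(.2); p=observe()['eef_pos']; print(p)
move_l(p+[0,0,.10],feed=.1); M=toolM(FR)
movep(np.array([.575,.2135,.215])-M@np.array([.174,0,.021]),rpy(M)); hold(.3); shot('wrist','wf'); shot('side','sf')
c=np.array([.5858,.229,.17])
for t in('wg','wf','side0','sf'):
    X=cloud(load(t)); L=(X-c)@FR
    m=(abs(L[...,0]+.015)<.03)&(abs(L[...,1]+.02)<.04)&(L[...,2]>.082)&(L[...,2]<.098); G=L[m]
    print(t,len(G),cv2.minAreaRect((G[:,:2]*1000).astype(np.float32)),np.median(G[:,2]))
a=load('wf')['im'];b=load('sf')['im']
cv2.imwrite('pics/f1.png',np.hstack([cv2.resize(b,(400,300)),cv2.resize(a,(400,300))])[:,:,::-1]); print(observe()['time_s'])
E
```

```text
[0.564827   0.21221699 0.19968746]
wg 1469 ((-15.173572540283203, -20.230684280395508), (25.391382217407227, 29.28783416748047), 0.15092822909355164) 0.08987685791362485
wf 1496 ((-16.933181762695312, -20.11858367919922), (29.23781394958496, 25.723243713378906), 88.6401138305664) 0.08964886722347107
side0 193 ((-14.070106506347656, -18.14453887939453), (25.873523712158203, 31.40607261657715), 0.18740005791187286) 0.08854998489547186
sf 195 ((-16.16741180419922, -18.46757698059082), (31.984891891479492, 26.124704360961914), 89.36710357666016) 0.08842421576234508
30.4583
```

View pics/f1.png

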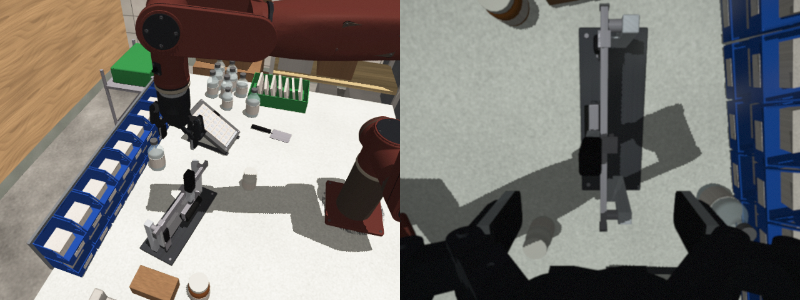

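The roller hangs at its original height (0.2 mm difference) and the gripper is clear. Handing in.

```bash
python3 -c "
from plant import *
hold(.3);print(job_done(),observe()['time_s'])"
```

```text
the job is handed in; nothing more can be done
the job is handed in; nothing more can be done
```

The card is pressed and the roller is back on the rail; I handed the job in at about 31 s on the robot's clock, against the 69 s limit. No verdict was reported.

- **Rolling:** I took the roller off the rail, touched it down about 1 mm below the low edge, on the ledge. I then rolled it to about 1 mm past the high edge in one move. The handle was held square to the 30° slope. Force read 9.0 N before the pass and 10.7 N at the end, roughly 6–8 mm of spring. After lifting off, the force reading was still off by about 1.5 N, so the true end force may be nearer 9 N. I did not read the force during the pass itself.
- **Hanging:** The hook went down to the same height it was gripped at, within 0.1 mm, and met a firm 9 N. After letting go, the cameras put the grip top within 0.2 mm of its original height. It sits about 2 mm further forward than before, which is within the hook's play.
- **Other things on the table:** None looked moved in the last pictures. I did not measure each one.
- **Checks that disagreed:** The side camera placed the card about 2–3 mm further sideways than the wrist and top cameras, which agreed with each other. I used the wrist reading. A sideways force of about 1–1.5 N showed during the press, and most of it stayed after lift-off.

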